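Unhook the tamper and bed the tumbling stones level

ROBOT

A 6-joint arm with a two-finger parallel gripper is mounted at the origin on the work surface. World frame = base frame: x ahead of the robot, y to its left, z up, the work surface at z = 0. Lengths are in m, angles in rad, forces in N, time in s.
With the tool pointing down it reaches from about 0.3 to 0.85 m from the base axis. Payload 5.4 kg.
Tool frame: the origin (TCP) lies midway between the tips of the shut fingers; the grasp point (between the pads) lies 19 mm behind it; z points along the fingers, x is the direction in which the jaws open and shut, and the axes are right-handed (so a half turn about z gives the same grasp; the last joint's range is limited). The gripper opens to 85 mm and grips with 20 to 120 N. Pads are 22 mm wide; open, the fingers measure 114 mm over their backs; the gripper's body (76 mm by 85 mm) begins 54 mm behind the grasp point. The pads swing forward as they close: fully open they stand 13 mm farther back than shut.
Start: joints at [-0.21, 0.158, 1.597, -0, 1.386, -0.21], TCP at [0.575, -0, 0.201] pointing down, gripper open.
Joint ranges: [-2.91, 2.91], [-0.94, 2.29], [0.18, 2.7], [-1.29, 4.43], [0.17, 2.64], [-3, 3]. Speed limits (rad/s): [2.57, 2.57, 3.14, 3.14, 3.14, 3.14].

INTERFACE

Orientations are given as a unit quaternion [x, y, z, w].
In Python, from station import * gives the robot as it stands.
- The arm moves only by the shell command python3 -m creep 'ROWS' [OPENING] [FORCE]. ROWS is JSON, a list that holds one entry, the list of rows, each a list of 6 numbers: the shift along the tool's x, y, z in m, then the turn, a rotation vector about the tool's x, y, z in rad. A call has 1 to 20 rows; each row is the pose to reach, as a shift and turn from the pose commanded when the call began, along the tool's axes at that moment; what a row does not reach only later rows make up. A row lasts 1/12 s, in which the tool goes at most 41.7 mm and 7.16 degrees, less where a joint would pass 70% of its speed; a pose out of reach is approached as far as the arm can. A call with a gripper value outside its range is refused whole. OPENING is the opening, from 0 (shut) to 1 (fully open), set as the call begins (- or left out, the last holds). The fingers move at their own pace and stop on an object; FORCE is the grip in N (left out, the last holds). Time passes only in rows, so rows that repeat a pose let the fingers close. It gives the time, the measured TCP pose, the force and the opening at its end, in the units of the state.
- observe(): the state, without advancing time (a new reading comes with each control period).
- get_image(name): name is "scene" or "side" or "wrist"; returns the picture (384x512x3 uint8, blue, green, red); there is no depth.
- camera_model(name): a dict with "fx", "fy", "cx", "cy" (pixels), "rvec" (rotation vector, rad) and "tvec" (3), from world to camera coordinates, as OpenCV has them; the wrist camera has in their place "hand_eye" (4x4, takes a point from camera to tool coordinates, whose origin is the TCP and whose axes are the tool frame's). Camera axes: x right, y down, z forward; pixel columns grow to the right and rows downward; lengths in m; the calibration is good to about 2 mm. A picture is of the moment at which its call begins: read the wrist's pose just before it. camera_model takes no time and is no camera call.
- finish_job(): hands the job in, once; it reports no verdict.
The state is a dict: "clock": time; "joints": joint angles; "dq": joint speeds; "effort": joint torques, N m; "ee_pos": TCP position; "orientation": TCP orientation; "contact_force": force on the tool from outside, world axes, zero at the start; "wrist_torque": the same for the moment, N m; "width": opening from 0.0 (shut) to 1.0 (fully open).
Only numpy, scipy, OpenCV 4.12 (cv2) and the standard library are available. Lean on these libraries where they do the work, as an engineer would, in place of code of your own. Each camera call takes 0.05 s, during which the arm holds its last target.

TASK

Unhook the hanging tamper from its screw and, with its flat foot, tamp the ceramic stones in the blue tub down until every stone lies flat on the tub's floor in one level layer; no finger may touch a stone and none may be lost from the tub. Then stand the tamper upright on the black rubber mat and let go, without disturbing the jar or the flange.

Things in the scene. Friction and masses are not known exactly. Their poses are not given: they have to be found in the camera images.
- tub: Fixed open blue finishing tub, oblong, 108 mm along x and 124 mm along y outside, 96 x 112 mm inside (walls 6 mm), rim 56 mm above the bench with a thin lip that brings the outside of the rim to 124 x 140 mm. Origin: centre of its underside, on the bench; x and y along its sides, z up.
- tub_floor (a point): Centre of the tub's inner floor, 6 mm above the bench; axes as the tub's. The six stones lie in two rows 42 mm apart in x; each row runs along y: two flat stones with a third propped between them. A push of some 3 to 15 N straight down on a propped stone beds it.
- tamper: Tamper, about 0.35 kg: flat aluminium foot 60 x 60 x 10 mm, an upright wooden handle on its middle, a red keyhole plate at its back. Origin: centre of the foot's underside; z up the handle, x to its back, x and y along the foot's sides. Starts hanging upright by its keyhole on the stand's screw, foot 30 mm above the bench, axes parallel to the stand's.
- handle_top (a point): Centre of the handle's top, 165 mm above the foot's underside. The handle is straight, 24 x 24 mm square with sides parallel to the foot's, and free all round from 112 mm above the underside upwards.
- keyhole (a point): Centre of the wide opening of the keyhole, 65 mm above the foot's underside and 27.5 mm behind the handle's axis. Opening 26 x 26 mm, above it a slot 11 mm wide, up to 98 mm above the underside. Red plate: upright, 44 mm wide, 5 mm thick, from 40 to 112 mm above the underside, rear face flush with the foot's rear edge. Axes as the tamper's.
- stand: Fixed upright wooden board, 44 mm wide, 150 mm high, 15 mm thick, on a steel base (150 mm wide, 100 mm deep, 10 mm thick) that lies behind it. Origin: at the bottom centre of the board's front face, on the bench; its front faces its own -x, where the tamper hangs.
- screw (a point): Centre of the screw head's front face, 124 mm above the bench, 12 mm in front of the board. Head: brass, 15 mm across, 4 mm thick; shank 8 mm across, 8 mm long between board and head. The tamper hangs on the shank by the top of its slot. To free it, lift it straight up 29 mm (24 to 33 mm), so that the head faces the wide opening, then draw it off along the stand's -x, by 15 mm or more.
- mat: Fixed square black rubber mat, 130 x 130 mm, 4 mm thick. Origin: centre of its underside, on the bench; x and y along its sides.
- jar: Bystander: closed amber jar, 56 mm across, 85 mm tall, behind the tub (its +x side), loose. Origin: centre of the underside.
- flange: Bystander: turned steel flange, 68 mm across, 30 mm tall, behind the mat, loose. Origin: centre of the underside.
- stone0_mid (a point): Centre of stone 0, one of six equal loose double-cone ceramic stones, each eight-sided, 28 mm across its waist, 22 mm tall, with flat ends 16 mm across, 30 g, smooth. Lying flat on the tub's floor its centre is 11 mm above that floor and its top 22 mm above it. Starts flat on the floor.
- stone1_mid (a point): Centre of stone 1. Starts flat on the floor.
- stone2_mid (a point): Centre of stone 2. Starts proud: propped about 10 mm up on the slopes of its two neighbours, in the gap of about 22 mm between them; pressed straight down it drives them apart and drops to the floor.
- stone3_mid (a point): Centre of stone 3. Starts flat on the floor.
- stone4_mid (a point): Centre of stone 4. Starts flat on the floor.
- stone5_mid (a point): Centre of stone 5. Starts proud: propped about 10 mm up on the slopes of its two neighbours, in the gap of about 22 mm between them; pressed straight down it drives them apart and drops to the floor.
Not all that is in view belongs to the job. Leave any purple look-alike of the part that bears stone5_mid alone.

How it is judged:
On the way, in this order (a step that is already met when the one before it is completed fails the run):
1. the tamper is off its screw (horizontal distance between tamper and screw above 0.05 m), for 0.1 s.
2. all stones lie flat on the tub's floor while the tamper's foot is in the tub (z of each of stone0_mid, stone1_mid, stone2_mid, stone3_mid, stone4_mid, stone5_mid in the frame of tub_floor below 0.0135 m and z of tamper in the frame of tub_floor below 0.05 m and horizontal distance between tamper and tub_floor below 0.07 m), for 0.1 s.
At the end, for the whole second after the job is handed in: All six stones are in the tub, each centre less than 13.5 mm above its floor (flat is 11 mm), and the tamper stands at rest upright (within 0.1 rad) on the mat, the middle of its foot within 40 mm of the mat's middle along each side of the mat (z of each of stone0_mid, stone1_mid, stone2_mid, stone3_mid, stone4_mid, stone5_mid in the frame of tub_floor below 0.0135 m and horizontal distance between each of stone0_mid, stone1_mid, stone2_mid, stone3_mid, stone4_mid, stone5_mid and tub_floor below 0.08 m and x of tamper in the frame of mat between -0.04 and 0.04 m and y of tamper in the frame of mat between -0.04 and 0.04 m and height (world z) of tamper below 0.01 m and angle between tamper's own z axis and vertical below 0.1 rad and linear speed of tamper below 0.02 m/s); the robot touches nothing.
It fails at once if a finger or the arm touches a stone (contact force between any of the fingers, the arm and stone0 above 0.5 N or contact force between any of the fingers, the arm and stone1 above 0.5 N or contact force between any of the fingers, the arm and stone2 above 0.5 N or contact force between any of the fingers, the arm and stone3 above 0.5 N or contact force between any of the fingers, the arm and stone4 above 0.5 N or contact force between any of the fingers, the arm and stone5 above 0.5 N).
It fails at once if a stone is lifted or knocked out of the tub (z of any of stone0_mid, stone1_mid, stone2_mid, stone3_mid, stone4_mid, stone5_mid in the frame of tub_floor above 0.06 m or not (horizontal distance between stone0_mid and tub_floor below 0.08 m) or not (horizontal distance between stone1_mid and tub_floor below 0.08 m) or not (horizontal distance between stone2_mid and tub_floor below 0.08 m) or not (horizontal distance between stone3_mid and tub_floor below 0.08 m) or not (horizontal distance between stone4_mid and tub_floor below 0.08 m) or not (horizontal distance between stone5_mid and tub_floor below 0.08 m)).
It fails at once if the jar or the flange is moved by more than 20 mm or the jar is tipped (distance of any of jar, flange from where it was at the start of the episode above 0.02 m or angle between jar's own z axis and vertical above 0.3 rad).
It also fails if it takes over 48 s, if anything falls off the work surface, if the arm or the gripper's body presses on something with over 40 N, if the wrist force passes 120 N, or if a joint passes its speed limit or range.

## Working session

There is one attempt and no reset: what is moved stays moved. The work goes in short steps, Python scripts to look and compute and a shell command to move; the robot and the scene stay as the last step left them, time stands still between calls to the robot, and variables do not carry over. Pictures are saved under pics/ and viewed, and the job is handed in when it is done.

```bash
ls; mkdir -p pics
python3 - <<'E'
from station import *
import cv2
print(observe())
for n in("scene","side","wrist"):
    im=get_image(n); cv2.imwrite(f"pics/{n}0.png",im); print(n,camera_model(n))
E
```

```text
pics
{'clock': 0.0, 'joints': array([-2.10096498e-01,  1.59059024e-01,  1.59826698e+00,  2.38413902e-05,
        1.38617504e+00, -2.10113312e-01]), 'dq': array([-0.00077186, -0.00110949, -0.00064804,  0.00069872,  0.00107159,
       -0.00088044]), 'effort': array([ 1.96016467e-04, -3.96006632e+01, -3.31426942e+01, -2.07608541e-04,
        8.36965773e-03, -3.09808388e-05]), 'ee_pos': array([5.74337668e-01, 1.30150210e-04, 2.00093943e-01]), 'orientation': array([ 9.99999545e-01,  6.20771084e-06, -9.30765311e-04, -2.10467133e-04]), 'contact_force': array([-0.40921441, -0.49278743, -0.28897262]), 'wrist_torque': array([ 0.00587944,  0.01638335, -0.00959596]), 'width': 1.0029497453415839}
scene {'fx': 352.4774344537124, 'fy': 352.4774344537124, 'cx': 253.52470293891548, 'cy': 198.00825423121182, 'rvec': array([ 1.27735827,  2.19103382, -0.98654582]), 'tvec': array([ 0.29468082, -0.27207517,  1.3851244 ])}
side {'fx': 390.7225525527008, 'fy': 390.7225525527008, 'cx': 253.19972344319447, 'cy': 187.02768866607263, 'rvec': array([ 0.74367048, -2.70957737,  0.98704349]), 'tvec': array([0.51294558, 0.33775858, 0.69828411])}
wrist {'fx': 307.02014472707975, 'fy': 307.02014472707975, 'cx': 255.90859806369573, 'cy': 187.73148249763338, 'hand_eye': array([[ 9.99999870e-01, -4.78194497e-04, -1.74851196e-04,
        -3.32735388e-04],
       [ 5.08677520e-04,  9.53228150e-01,  3.02251278e-01,
        -7.74788501e-02],
       [ 2.21381841e-05, -3.02251328e-01,  9.53228270e-01,
        -1.72809618e-01],
       [ 0.00000000e+00,  0.00000000e+00,  0.00000000e+00,
         1.00000000e+00]])}
```

View pics/scene0.png

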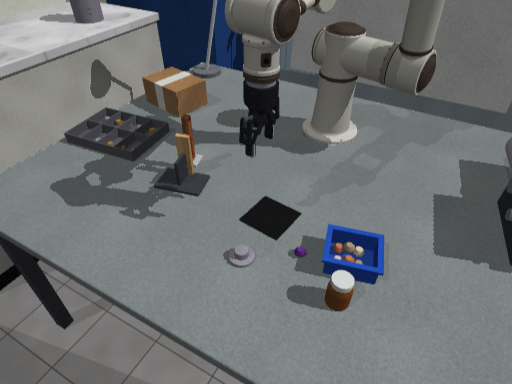

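View pics/side0.png

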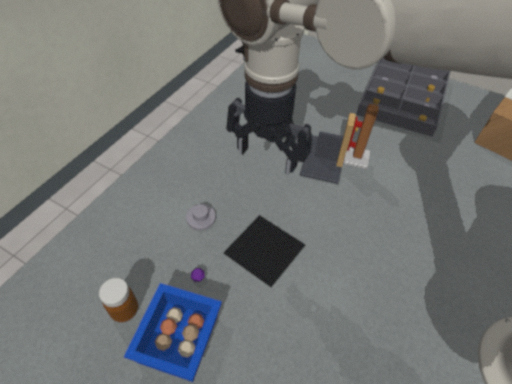

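View pics/wrist0.png

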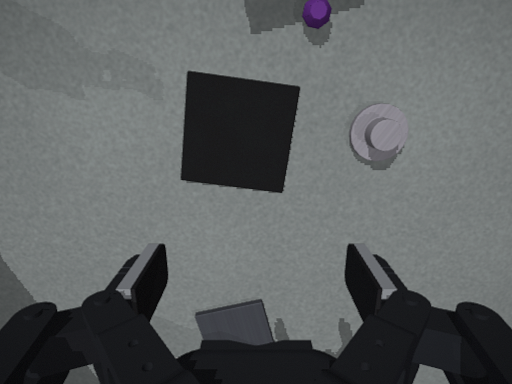

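```bash
cat > h.py <<'E'
from station import *
import numpy as np, cv2
from scipy.spatial.transform import Rotation as R
def ext(n,o=None):
    m=camera_model(n)
    K=np.array([[m['fx'],0,m['cx']],[0,m['fy'],m['cy']],[0,0,1]])
    if 'rvec' in m:
        Rm=cv2.Rodrigues(m['rvec'])[0]; return K,Rm,m['tvec']
    T=np.eye(4);T[:3,:3]=R.from_quat(o['orientation']).as_matrix();T[:3,3]=o['ee_pos']
    W=np.linalg.inv(T@m['hand_eye']); return K,W[:3,:3],W[:3,3]
def proj(n,P,o=None):
    K,Rm,t=ext(n,o); q=(K@(Rm@np.atleast_2d(P).T+t[:,None])).T; return q[:,:2]/q[:,2:]
def onz(n,uv,z,o=None):
    K,Rm,t=ext(n,o); out=[]
    c=-Rm.T@t
    for u,v in np.atleast_2d(uv):
        d=Rm.T@np.linalg.inv(K)@np.array([u,v,1.]); out.append(c+d*(z-c[2])/d[2])
    return np.array(out)
def crop(f,x,y,w,h,s,out):
    im=cv2.imread(f)[y:y+h,x:x+w]; cv2.imwrite(out,cv2.resize(im,None,fx=s,fy=s,interpolation=cv2.INTER_CUBIC))
E
python3 - <<'E'
from h import *
crop('pics/scene0.png',145,105,75,95,6,'pics/c1.png')
crop('pics/side0.png',295,90,100,100,6,'pics/c2.png')
crop('pics/scene0.png',285,215,110,100,6,'pics/c3.png')
crop('pics/side0.png',90,250,140,135,4,'pics/c4.png')
E
```

```text
(no output)
```

View pics/c1.png

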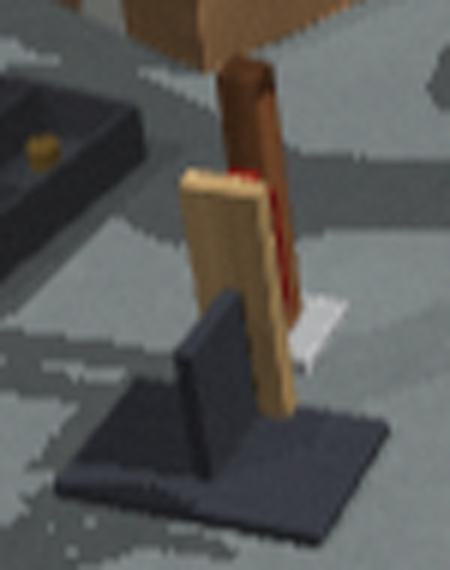

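View pics/c2.png

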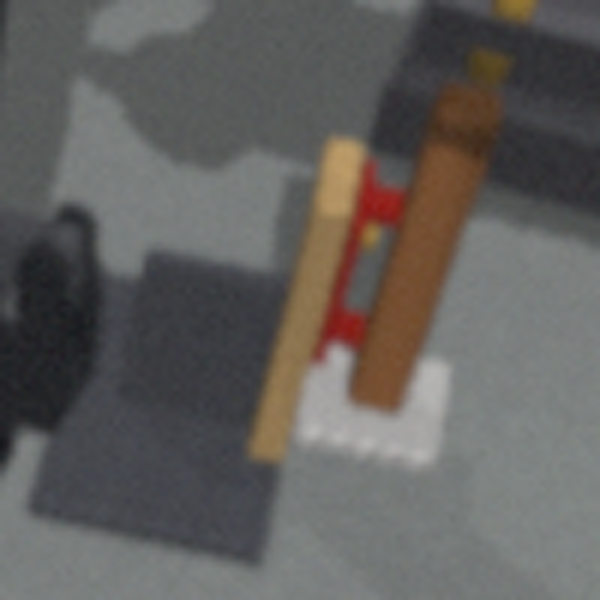

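View pics/c3.png

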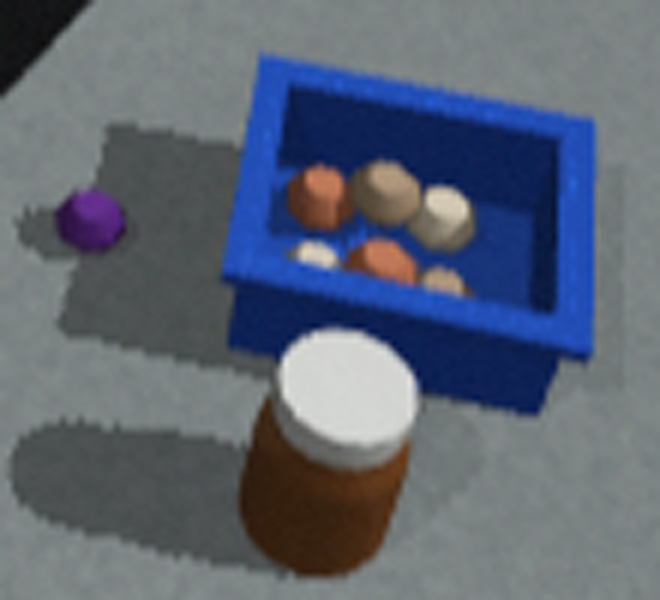

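View pics/c4.png

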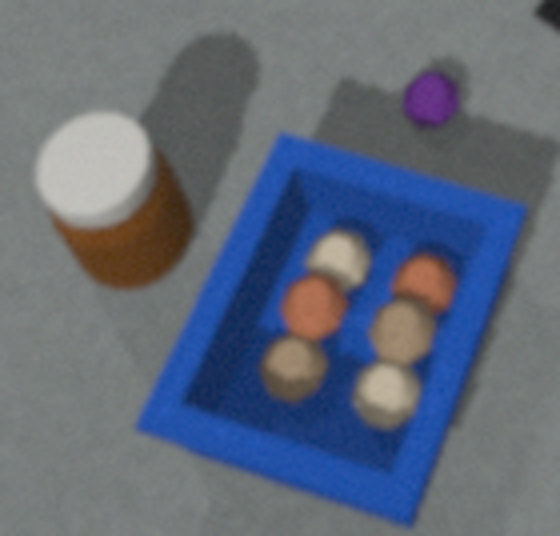

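Run:
```python
from h import *
np.set_printoptions(precision=4,suppress=True)
s=lambda c,ox,oy,k:np.array(c,float)/k+[ox,oy]
tS=onz('side',s([(280,133),(527,207),(412,525),(137,430)],90,250,4),.056)
tC=onz('scene',s([(262,55),(597,120),(592,355),(222,278)],285,215,6),.056)
for n,t in(('side',tS),('scene',tC)):
    print(n,t,t.mean(0)); d=[t[(i+1)%4]-t[i] for i in range(4)]; print([ (np.linalg.norm(x),np.degrees(np.arctan2(x[1],x[0]))) for x in d])
print('handletop side',onz('side',s([(437,95),(500,97),(470,85)],295,90,6),.195),'scene',onz('scene',s([(222,60),(272,65),(245,65)],145,105,6),.195))
print('foot top side',onz('side',s([(300,440),(440,465),(450,362)],295,90,6),.04))
print('foot top scene',onz('scene',s([(347,300),(305,365)],145,105,6),.04))
b=onz('scene',s([(390,428),(320,540),(55,485),(135,380)],145,105,6),.01);print('base',b)
print('base side',onz('side',s([(30,510),(262,562),(280,465)],295,90,6),.01))
print('boardtop scene',onz('scene',s([(182,182),(268,183),(258,172),(185,170)],145,105,6),.15))
print('boardtop side',onz('side',s([(365,143),(328,140),(358,216),(317,210)],295,90,6),.15))
o=observe()
m=onz('wrist',[(188,71),(299,87),(283,192),(181,180)],.004,o);print('mat',m,m.mean(0))
mS=onz('side',[(262,217),(305,246),(271,284),(225,250)],.004);print(mS,mS.mean(0))
print('flange',onz('wrist',[(379,132)],.01,o))
```

```text
side [[0.6698 0.2227 0.056 ]
 [0.5492 0.1936 0.056 ]
 [0.5153 0.3299 0.056 ]
 [0.6356 0.3585 0.056 ]] [0.5925 0.2762 0.056 ]
[(np.float64(0.1240001082012032), np.float64(-166.42647683679743)), (np.float64(0.14042706851139608), np.float64(104.00503445006629)), (np.float64(0.12374925865158948), np.float64(13.391138938909569)), (np.float64(0.1400352861357518), np.float64(-75.89086235346566))]
scene [[0.5522 0.197  0.056 ]
 [0.5188 0.3326 0.056 ]
 [0.6404 0.3607 0.056 ]
 [0.6749 0.2261 0.056 ]] [0.5966 0.2791 0.056 ]
[(np.float64(0.1396668985488311), np.float64(103.81847520983895)), (np.float64(0.1248040832582757), np.float64(13.023914763697803)), (np.float64(0.13898575486160494), np.float64(-75.62394315597908)), (np.float64(0.12614893161195448), np.float64(-166.65523592851616))]
handletop side [[ 0.4822 -0.3076  0.195 ]
 [ 0.4617 -0.3188  0.195 ]
 [ 0.4736 -0.3197  0.195 ]] scene [[ 0.4736 -0.3196  0.195 ]
 [ 0.4653 -0.2946  0.195 ]
 [ 0.472  -0.3063  0.195 ]]
foot top side [[ 0.4885 -0.2689  0.04  ]
 [ 0.4338 -0.2856  0.04  ]
 [ 0.4506 -0.3452  0.04  ]]
foot top scene [[ 0.4381 -0.2856  0.04  ]
 [ 0.499  -0.2695  0.04  ]]
base [[ 0.4911 -0.2228  0.01  ]
 [ 0.5846 -0.2009  0.01  ]
 [ 0.6172 -0.3468  0.01  ]
 [ 0.5253 -0.37    0.01  ]]
base side [[ 0.5763 -0.2016  0.01  ]
 [ 0.4816 -0.2254  0.01  ]
 [ 0.4959 -0.2802  0.01  ]]
boardtop scene [[ 0.5201 -0.3158  0.15  ]
 [ 0.4995 -0.2777  0.15  ]
 [ 0.4935 -0.2885  0.15  ]
 [ 0.5103 -0.3217  0.15  ]]
boardtop side [[ 0.5064 -0.3242  0.15  ]
 [ 0.5196 -0.3183  0.15  ]
 [ 0.4932 -0.282   0.15  ]
 [ 0.508  -0.277   0.15  ]]
mat [[ 0.4974  0.0985  0.004 ]
 [ 0.6231  0.0813  0.004 ]
 [ 0.6081 -0.0451  0.004 ]
 [ 0.48   -0.0292  0.004 ]] [0.5521 0.0264 0.004 ]
[[ 0.5965 -0.0436  0.004 ]
 [ 0.4771 -0.0245  0.004 ]
 [ 0.4981  0.0928  0.004 ]
 [ 0.6221  0.0741  0.004 ]] [0.5484 0.0247 0.004 ]
flange [[0.7182 0.0311 0.01  ]]
```

The look-alikes are as follows. Upright posts: brown handle at scene (187,117), light wooden board at (184,150), lamp post at (211,40); I take the brown handle with the red plate and white foot. Stones: the purple one at scene (300,252) lies outside the tub and stays alone; the six in the tub are the ones to tamp. The black square at scene (270,217) is the mat. The crops confirm the handle, plate, foot and screw.

```bash
python3 -m creep '[[[-0.103,0.309,-0.06,0,0,1.335],[-0.103,0.309,-0.06,0,0,1.335],[-0.103,0.309,-0.06,0,0,1.335],[-0.103,0.309,-0.06,0,0,1.335],[-0.103,0.309,-0.06,0,0,1.335],[-0.103,0.309,-0.06,0,0,1.335],[-0.103,0.309,-0.06,0,0,1.335],[-0.103,0.309,-0.06,0,0,1.335],[-0.103,0.309,-0.06,0,0,1.335],[-0.103,0.309,-0.06,0,0,1.335],[-0.103,0.309,-0.06,0,0,1.335],[-0.103,0.309,-0.06,0,0,1.335],[-0.103,0.309,-0.06,0,0,1.335],[-0.103,0.309,-0.06,0,0,1.335]]]' 1 40
python3 - <<'E'
from h import *
o=observe(); print(o['ee_pos'],R.from_quat(o['orientation']).as_matrix(),o['joints'],o['clock'])
im=get_image('wrist'); cv2.imwrite('pics/w1.png',im)
print(proj('wrist',[[.4715,-.309,.195]],o))
E
```

```text
clock: 1.32
ee_pos: [0.472, -0.3088, 0.2609]
orientation: [0.786, -0.618, -0.0, -0.0]
contact_force: [0.2, -0.3, 1.0]
width: 0.999
[ 0.47197404 -0.30878017  0.2608766 ] [[ 2.36062167e-01 -9.71737906e-01 -3.07934623e-04]
 [-9.71737897e-01 -2.36062250e-01  2.70526169e-04]
 [-3.35572273e-04  2.35370749e-04 -9.99999916e-01]] [-7.93546295e-01  9.61436954e-02  1.54766979e+00 -2.98623977e-05
  1.49818797e+00  5.38940669e-01] 1.3167
[[256.38048275 189.89339383]]
```

View pics/w1.png

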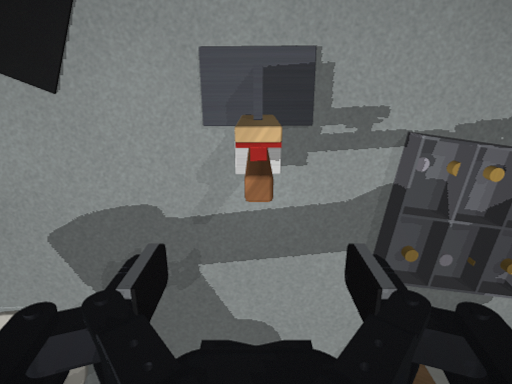

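Run:
```python
from h import *
crop('pics/w1.png',190,35,140,180,4,'pics/w1c.png')
```

```text
(no output)
```

View pics/w1c.png

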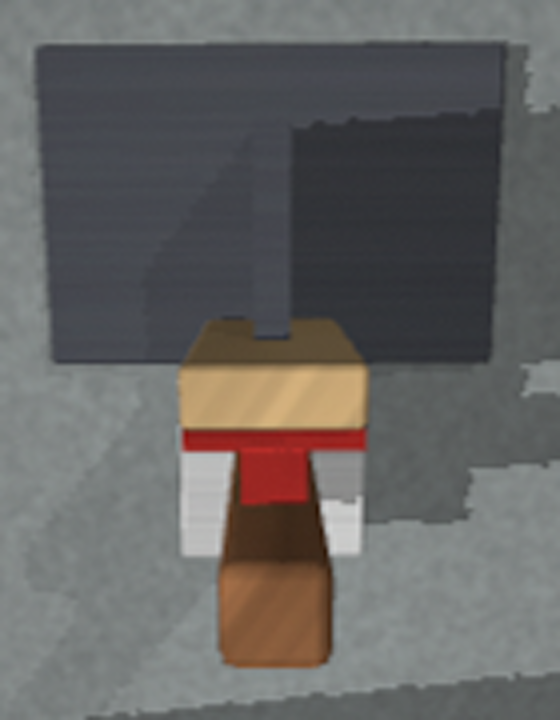

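Run:
```python
from h import *
o=observe(); Rm=R.from_quat(o['orientation']).as_matrix()
p=onz('wrist',np.array([(219,563),(332,563),(332,668),(219,668)])/4+[190,35],.195,o); c=p.mean(0);print(p,c, (c-o['ee_pos'])@Rm)
b=onz('wrist',np.array([(180,364),(366,364),(366,430),(182,430)])/4+[190,35],.15,o);print((b-c)@Rm)
```

```text
[[ 0.48095293 -0.29705465  0.195     ]
 [ 0.48630725 -0.31917851  0.195     ]
 [ 0.46450678 -0.32484373  0.195     ]
 [ 0.45900481 -0.30211099  0.195     ]] [ 0.47269294 -0.31079697  0.195     ] [ 0.00216149 -0.00020665  0.06592834]
[[-0.02144899 -0.04590096  0.04499734]
 [ 0.02092979 -0.04588001  0.04498584]
 [ 0.02130195 -0.03080829  0.04498852]
 [-0.02130387 -0.03082907  0.04500009]]
```

```bash
python3 -m creep '[[[0.002,0,0.035,0,0,0],[0.002,0,0.07,0,0,0],[0.002,0,0.1,0,0,0],[0.002,0,0.112,0,0,0],[0.002,0,0.112,0,0,0],[0.002,0,0.112,0,0,0]]]' 1 60
python3 -m creep '[[[0,0,0,0,0,0],[0,0,0,0,0,0],[0,0,0,0,0,0],[0,0,0,0,0,0],[0,0,0,0,0,0],[0,0,0,0,0,0],[0,0,0,0,0,0],[0,0,0,0,0,0]]]' 0 60
```

```text
clock: 1.87
ee_pos: [0.4727, -0.3111, 0.1498]
orientation: [0.786, -0.619, 0.0, 0.0]
contact_force: [0.6, -0.7, 0.6]
width: 0.999
clock: 2.53
ee_pos: [0.4728, -0.3116, 0.15]
orientation: [0.785, -0.619, 0.001, 0.0]
contact_force: [-0.7, -1.7, 4.7]
width: 0.263
```

```bash
python3 -m creep '[[[0,0,-0.008,0,0,0],[0,0,-0.018,0,0,0],[0,0,-0.026,0,0,0],[0,0,-0.029,0,0,0],[0,0,-0.029,0,0,0],[0,0,-0.029,0,0,0]]]'
python3 - <<'E'
from h import *
cv2.imwrite('pics/s2.png',get_image('side')); crop('pics/s2.png',275,60,120,130,5,'pics/s2c.png')
E
```

```text
clock: 3.03
ee_pos: [0.4725, -0.3109, 0.1782]
orientation: [0.785, -0.619, 0.0, -0.0]
contact_force: [0.0, -0.3, -3.5]
width: 0.265
```

View pics/s2c.png

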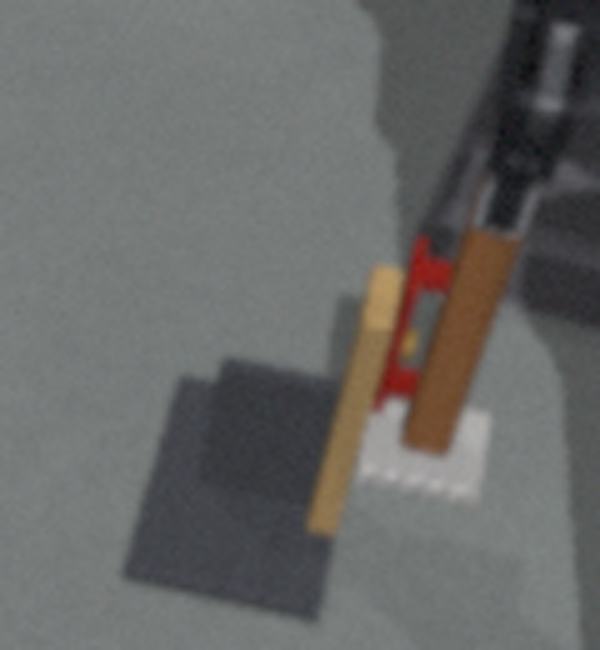

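The tamper is lifted off the slot: the plate is up and the brass head, at (408,345) in the crop, sits low in the opening. Next I draw it off along tool +y.

```bash
python3 -m creep '[[[0,0.006,0,0,0,0],[0,0.014,0,0,0,0],[0,0.022,0,0,0,0],[0,0.03,0,0,0,0],[0,0.05,0,0,0,0],[0,0.07,0,0,0,0],[0,0.07,0,0,0,0]]]'
python3 - <<'E'
from h import *
cv2.imwrite('pics/s3.png',get_image('side')); crop('pics/s3.png',275,60,140,130,5,'pics/s3c.png')
E
```

```text
clock: 3.67
ee_pos: [0.401, -0.3281, 0.1778]
orientation: [0.785, -0.62, -0.001, 0.001]
contact_force: [0.3, 0.6, -4.0]
width: 0.263
```

View pics/s3c.png

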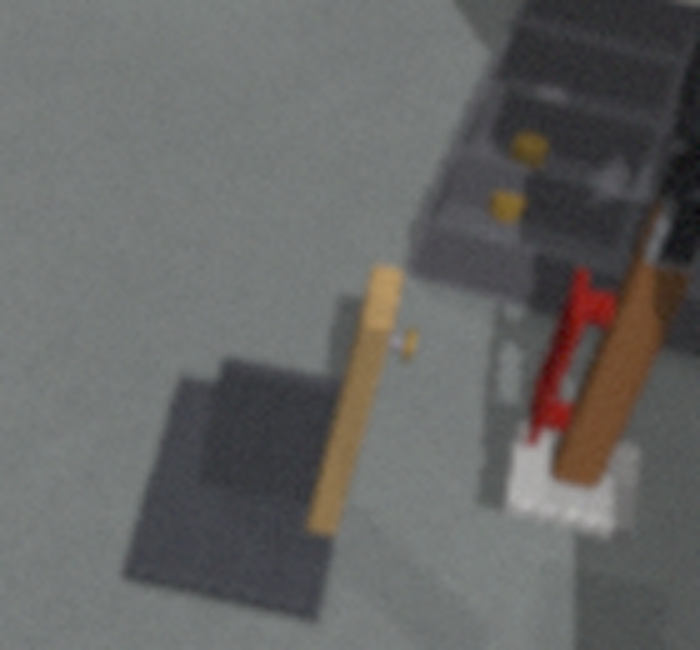

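The tamper is free and hangs upright in the fingers: red plate at (575,350), screw bare at (410,343). Next I compute the stone positions.

Run:
```python
from h import *
np.set_printoptions(precision=4,suppress=True)
c=np.array([.5945,.2777]);a=np.radians(13.5);M=np.array([[np.cos(a),-np.sin(a)],[np.sin(a),np.cos(a)]])
f=np.array([(340,260),(425,285),(293,370),(388,396)])/4+[90,250]
p=np.array([(313,307),(402,331)])/4+[90,250]
print((onz('side',f,.018)[:,:2]-c)@M); print((onz('side',p,.028)[:,:2]-c)@M)
p2=np.array([(387,193),(383,262)])/6+[285,215]
f2=np.array([(322,198),(443,217)])/6+[285,215]
print((onz('scene',p2,.028)[:,:2]-c)@M,(onz('scene',f2,.018)[:,:2]-c)@M)
print(onz('side',[(118,300)],.02),onz('scene',[(339,300)],.02))
```

```text
[[ 0.0192 -0.0352]
 [-0.0237 -0.036 ]
 [ 0.0184  0.0179]
 [-0.027   0.0158]]
[[ 0.0189 -0.0081]
 [-0.0241 -0.01  ]]
[[-0.0216 -0.0075]
 [ 0.0164 -0.0062]] [[-0.0203 -0.0329]
 [-0.0239  0.0175]]
[[0.7333 0.2809 0.02  ]] [[0.7292 0.2924 0.02  ]]
```

```bash
python3 -m creep '[[[-0.011,-0.007,-0.02,0,0,0],[-0.032,-0.02,-0.04,0,0,0],[-0.059,-0.036,-0.06,0,0,0],[-0.091,-0.056,-0.065,0,0,0],[-0.123,-0.075,-0.065,0,0,0],[-0.155,-0.095,-0.065,0,0,0],[-0.187,-0.115,-0.065,0,0,0],[-0.219,-0.134,-0.065,0,0,0],[-0.251,-0.154,-0.065,0,0,0],[-0.284,-0.174,-0.065,0,0,0],[-0.316,-0.194,-0.065,0,0,0],[-0.348,-0.213,-0.065,0,0,0],[-0.38,-0.233,-0.065,0,0,0],[-0.412,-0.253,-0.065,0,0,0],[-0.444,-0.272,-0.065,0,0,0],[-0.476,-0.292,-0.065,0,0,0],[-0.503,-0.308,-0.065,0,0,0],[-0.519,-0.318,-0.065,0,0,0],[-0.535,-0.328,-0.065,0,0,0],[-0.535,-0.328,-0.065,0,0,0]]]'
python3 -m creep '[[[0,0,0,0,0,0],[0,0,0,0,0,0],[0,0,0,0,0,0]]]'
python3 - <<'E'
from h import *
o=observe(); print(o['ee_pos'],R.from_quat(o['orientation']).as_euler('xyz'),o['contact_force'],o['clock'],o['width'])
for n in('side','scene','wrist'): cv2.imwrite(f'pics/{n}4.png',get_image(n))
crop('pics/side4.png',80,150,200,220,3,'pics/side4c.png')
crop('pics/scene4.png',260,100,150,220,3,'pics/scene4c.png')
a=cv2.imread('pics/side4c.png');b=cv2.imread('pics/scene4c.png')
h=max(a.shape[0],b.shape[0]);cv2.imwrite('pics/m4.png',cv2.resize(np.hstack([a,b]),None,fx=.75,fy=.75))
E
```

```text
clock: 5.38
ee_pos: [0.5984, 0.2731, 0.2424]
orientation: [0.786, -0.618, -0.001, -0.001]
contact_force: [-0.3, 0.2, -2.8]
width: 0.265
clock: 5.63
ee_pos: [0.5983, 0.2686, 0.2431]
orientation: [0.785, -0.619, 0.0, 0.0]
contact_force: [-0.4, -1.4, -2.9]
width: 0.264
[0.59825022 0.26862209 0.2430902 ] [ 3.14131488e+00 -2.50937305e-04 -1.33589234e+00] [-0.36052534 -1.36934537 -2.92128485] 5.6333 0.263697276882866
```

View pics/m4.png

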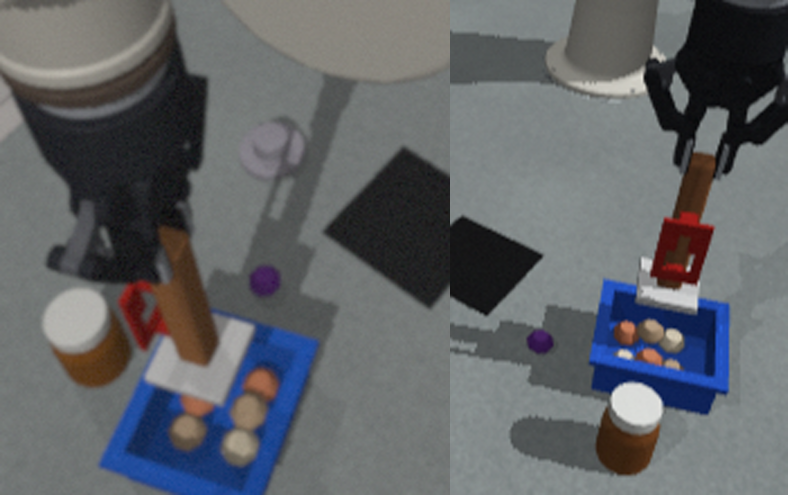

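View pics/wrist4.png

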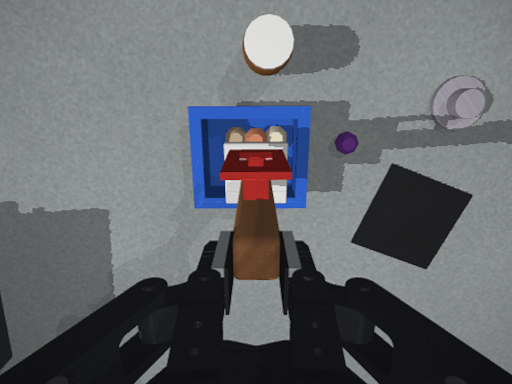

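Run:
```python
from h import *
crop('pics/wrist4.png',180,95,140,125,5,'pics/w4c.png')
```

```text
(no output)
```

View pics/w4c.png

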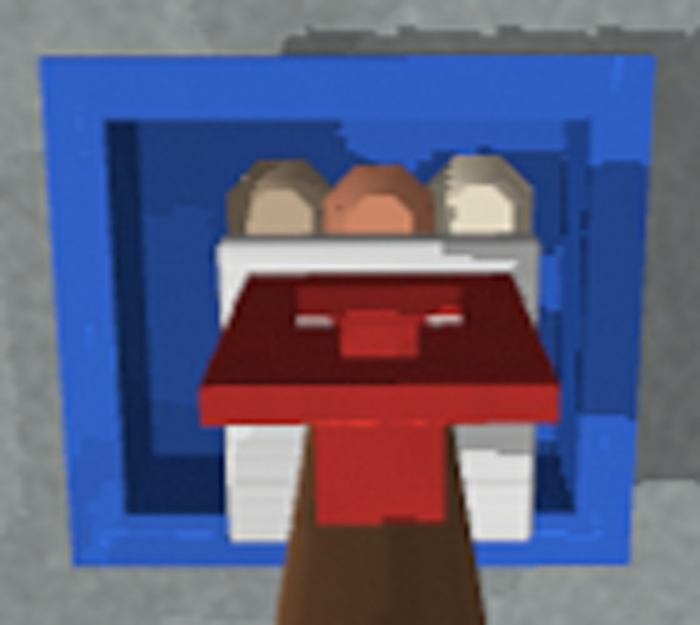

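Run:
```python
from h import *
np.set_printoptions(precision=4,suppress=True)
o=observe();Rm=R.from_quat(o['orientation']).as_matrix()
P=lambda c,z:(onz('wrist',np.array(c,float)/5+[180,95],z,o)-o['ee_pos'])@Rm
t=P([(40,57),(655,57),(630,567),(72,567)],.056);print('tub',t,t.mean(0))
f=P([(217,237),(540,237),(532,543),(230,543)],.133);print('foot',f,f.mean(0))
print('stones flat',P([(282,213),(482,210)],.028),'proud top',P([(380,215)],.038))
```

```text
tub [[-0.0773 -0.0598  0.1873]
 [ 0.0623 -0.0597  0.1873]
 [ 0.0627  0.0644  0.1873]
 [-0.0776  0.0643  0.1873]] [-0.0075  0.0023  0.1873]
foot [[-0.0303 -0.0312  0.1103]
 [ 0.0294 -0.0312  0.1103]
 [ 0.0297  0.0291  0.1103]
 [-0.0297  0.0291  0.1103]] [-0.0002 -0.0011  0.1103]
stones flat [[-0.0248 -0.0203  0.2153]
 [ 0.0256 -0.021   0.2153]] proud top [[-0.0001 -0.0213  0.2053]]
```

The wrist view gives the tub rim as 124 x 140 mm and parallel to the foot. Both proud stones lie at tool x≈0, y≈±21 mm, so the foot is centred over them and I can go straight down.

```bash
python3 -m creep '[[[0,0.001,0.03,0,0,0],[0,0.001,0.055,0,0,0],[0,0.001,0.072,0,0,0],[0,0.001,0.08,0,0,0],[0,0.001,0.083,0,0,0],[0,0.001,0.086,0,0,0],[0,0.001,0.089,0,0,0],[0,0.001,0.092,0,0,0],[0,0.001,0.092,0,0,0]]]'
```

```text
clock: 6.53
ee_pos: [0.5977, 0.2693, 0.1515]
orientation: [0.785, -0.619, 0.0, -0.0]
contact_force: [0.1, -0.1, -3.3]
width: 0.261
```

```bash
python3 -m creep '[[[0,0,0.002,0,0,0],[0,0,0.004,0,0,0],[0,0,0.005,0,0,0],[0,0,0.006,0,0,0],[0,0,0.006,0,0,0]]]'
python3 - <<'E'
from h import *
o=observe(); print(o['ee_pos'],o['contact_force'],o['wrist_torque'])
for n in('side','scene','wrist'): cv2.imwrite(f'pics/{n}5.png',get_image(n))
crop('pics/side5.png',100,220,140,150,4,'pics/a.png')
crop('pics/wrist5.png',170,70,160,150,4,'pics/b.png')
a=cv2.imread('pics/a.png');b=cv2.imread('pics/b.png')
cv2.imwrite('pics/m5.png',cv2.resize(np.hstack([a,b]),None,fx=.66,fy=.66))
E
```

```text
clock: 6.95
ee_pos: [0.5994, 0.2699, 0.1487]
orientation: [0.785, -0.619, 0.002, -0.002]
contact_force: [0.0, 0.1, 8.0]
width: 0.26
[0.59938716 0.26993795 0.14872415] [0.0268674  0.11817242 8.03533469] [-0.07095636  0.40280877  0.00569137]
```

View pics/m5.png

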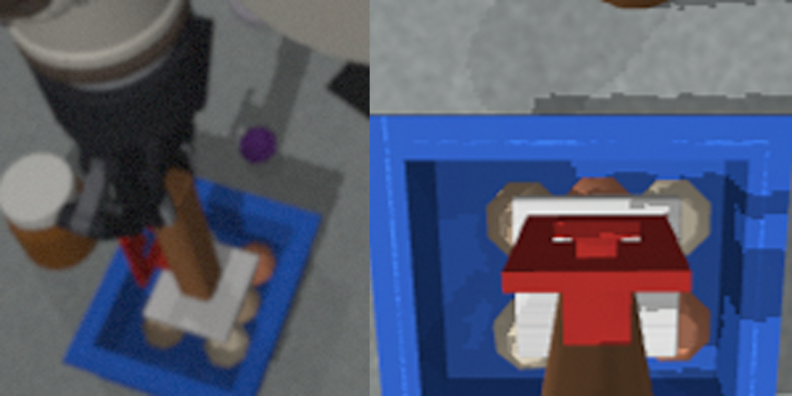

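```bash
python3 -m creep '[[[0,0,0.002,0,0,0],[0,0,0.004,0,0,0],[0,0,0.004,0,0,0],[0,0,0.004,0,0,0]]]'
python3 - <<'E'
from h import *
o=observe(); print(o['ee_pos'],o['contact_force'],o['wrist_torque'],o['joints'],o['orientation'])
E
```

```text
clock: 7.43
ee_pos: [0.6003, 0.2702, 0.1486]
orientation: [0.785, -0.619, 0.003, -0.003]
contact_force: [-6.4, -0.7, 22.7]
width: 0.261
[0.6003056  0.27024959 0.14862187] [-6.38760202 -0.66199908 22.65752469] [-0.44552609  1.44471186 -0.05006497] [ 2.39869347e-01  4.02686456e-01  1.40591547e+00 -1.82957924e-05
  1.32423109e+00  1.57450522e+00] [ 0.78547819 -0.61887384  0.0027048  -0.00344483]
```

```bash
python3 -m creep '[[[0,0,-0.006,0,0,0],[0,0,-0.015,0,0,0],[0,0,-0.035,0,0,0],[0,0,-0.065,0,0,0],[0,0,-0.09,0,0,0],[0,0,-0.105,0,0,0],[0,0,-0.105,0,0,0],[0.03,0.02,-0.105,0,0,0],[0.065,0.045,-0.105,0,0,0],[0.1,0.06,-0.105,0,0,0],[0.12,0.06,-0.105,0,0,0],[0.12,0.06,-0.105,0,0,0],[0.12,0.06,-0.105,0,0,0]]]'
python3 - <<'E'
from h import *
o=observe(); print(list(o['ee_pos']),list(o['orientation']),o['contact_force'])
for n in('wrist','side','scene'): cv2.imwrite(f'pics/{n}6.png',get_image(n))
crop('pics/side6.png',100,250,140,135,5,'pics/side6c.png')
E
```

```text
clock: 8.52
ee_pos: [0.5664, 0.1377, 0.2444]
orientation: [0.785, -0.62, -0.001, 0.001]
contact_force: [-0.1, 0.1, -2.8]
width: 0.261
[np.float64(0.5664099856177948), np.float64(0.13771129257230527), np.float64(0.24443553157316986)] [np.float64(0.7846774645934129), np.float64(-0.6199028806052918), np.float64(-0.0011394875388394217), np.float64(0.0006298767049799941)] [-0.06339424  0.05806001 -2.8013921 ]
```

View pics/side6c.png

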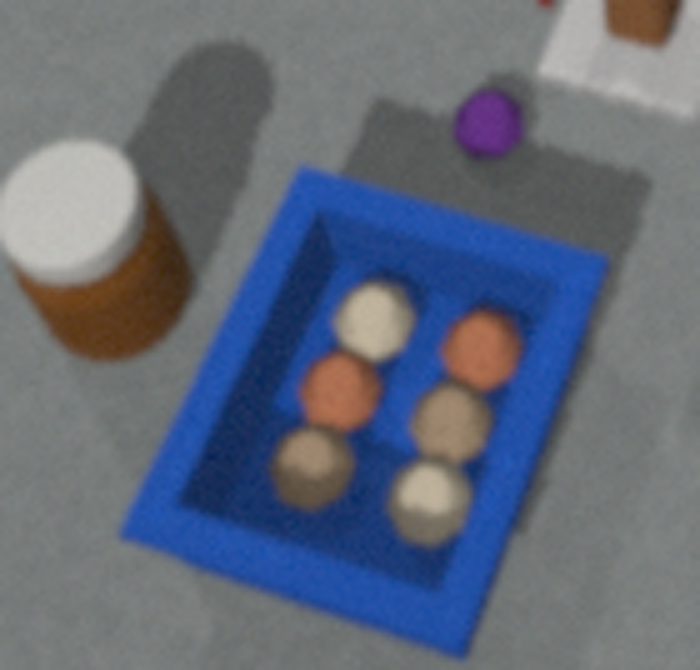

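View pics/wrist6.png

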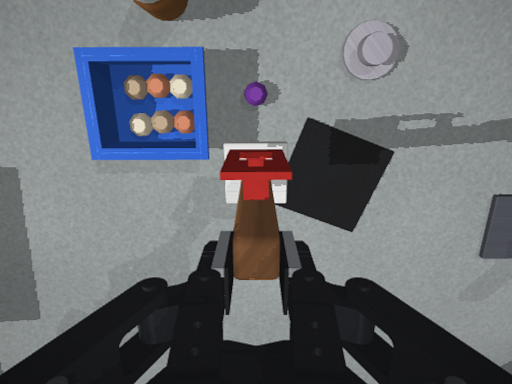

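Run:
```python
from h import *
crop('pics/wrist6.png',70,40,145,125,5,'pics/w6c.png')
s=np.array([(373,321),(341,391),(313,467),(482,349),(452,424),(430,502)])/5+[100,250]
p=onz('side',s,.018)[:,:2]
for i in range(0,6,3): print([np.linalg.norm(p[i+1]-p[i]),np.linalg.norm(p[i+2]-p[i+1]),np.linalg.norm(p[i+2]-p[i])])
```

```text
[np.float64(0.027911960382571918), np.float64(0.028229399685082528), np.float64(0.0560941818127884)]
[np.float64(0.02920144320785274), np.float64(0.028106084272144827), np.float64(0.05721776500194757)]
```

View pics/w6c.png

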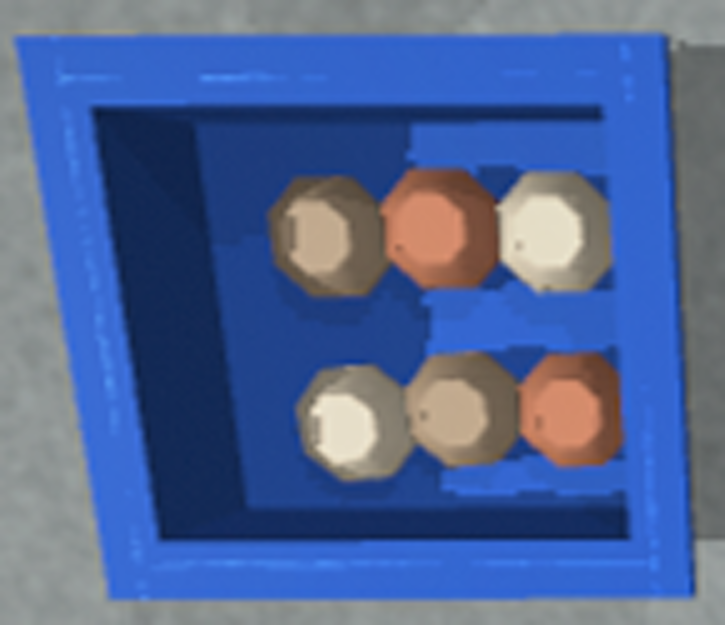

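The stones in each row now sit 28 mm apart, a full waist width. The foot stopped firm at about 28.7 mm above the bench and has not slipped in the grip, so the layer is level. Next is the mat.

```bash
python3 -m creep '[[[0.02,0.008,0,0,0,0],[0.05,0.02,0,0,0,0],[0.08,0.031,0,0,0,0],[0.1,0.039,0,0,0,0],[0.106,0.041,0,0,0,0],[0.106,0.041,0,0,0,0],[0.106,0.041,0,0,0,0],[0.106,0.041,0.035,0,0,0],[0.106,0.041,0.07,0,0,0],[0.106,0.041,0.095,0,0,0],[0.106,0.041,0.108,0,0,0],[0.106,0.041,0.112,0,0,0],[0.106,0.041,0.112,0,0,0]]]'
python3 - <<'E'
from h import *
o=observe(); print(o['ee_pos'],o['orientation'],o['contact_force'])
cv2.imwrite('pics/wrist7.png',get_image('wrist'))
cv2.imwrite('pics/side7.png',get_image('side')); crop('pics/side7.png',180,150,160,150,5,'pics/side7c.png')
E
```

```text
clock: 9.75
ee_pos: [0.5512, 0.0275, 0.1329]
orientation: [0.786, -0.618, -0.001, 0.0]
contact_force: [0.1, -0.5, -3.1]
width: 0.263
[0.55118781 0.02754107 0.1328502 ] [ 7.85933463e-01 -6.18309591e-01 -1.28410038e-03  4.39028512e-04] [ 0.12490791 -0.50658046 -3.06657173]
```

View pics/wrist7.png

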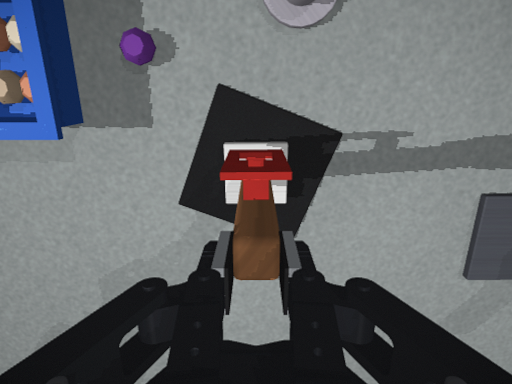

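View pics/side7c.png

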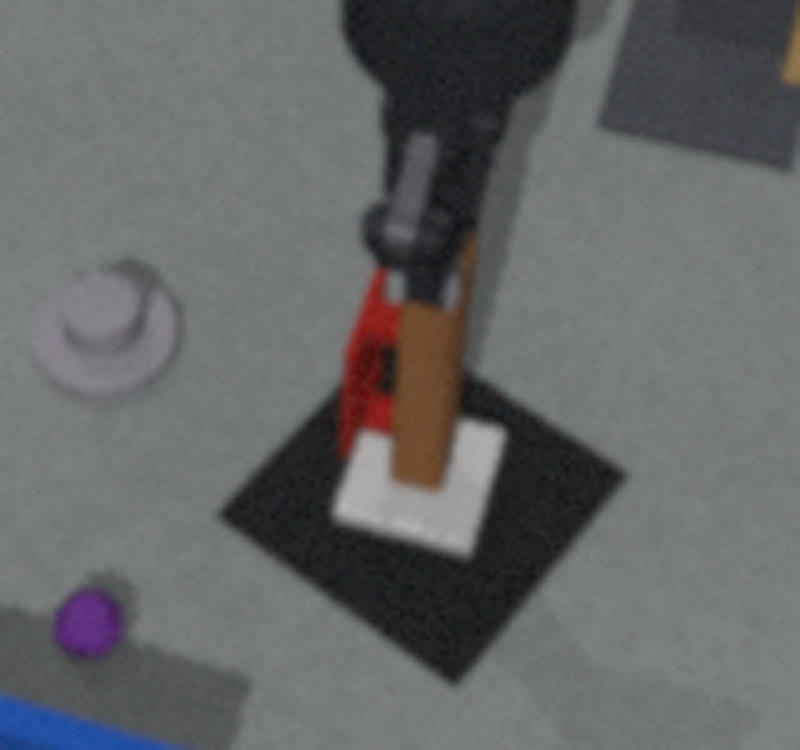

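The foot hovers at the middle of the mat. I set it down slowly and open.

```bash
python3 -m creep '[[[0,0,0.003,0,0,0],[0,0,0.006,0,0,0],[0,0,0.008,0,0,0],[0,0,0.009,0,0,0],[0,0,0.009,0,0,0]]]'
```

```text
clock: 10.27
ee_pos: [0.552, 0.0259, 0.1252]
orientation: [0.785, -0.619, 0.0, -0.0]
contact_force: [-0.3, -0.5, -3.0]
width: 0.265
```

```bash
python3 -m creep '[[[0,0,0.001,0,0,0],[0,0,0.002,0,0,0],[0,0,0.002,0,0,0],[0,0,0.002,0,0,0]]]'
```

```text
clock: 10.6
ee_pos: [0.5531, 0.026, 0.1248]
orientation: [0.785, -0.619, 0.001, -0.001]
contact_force: [-0.6, 1.3, 5.8]
width: 0.259
```

```bash
python3 -m creep '[[[0,0,0,0,0,0],[0,0,0,0,0,0],[0,0,0,0,0,0],[0,0,0,0,0,0],[0,0,0,0,0,0],[0,0,0,0,0,0],[0,0,0,0,0,0],[0,0,0,0,0,0]]]' 1
python3 -m creep '[[[0,0,-0.01,0,0,0],[0,0,-0.03,0,0,0],[0,0,-0.06,0,0,0],[0,0,-0.1,0,0,0],[0,0,-0.13,0,0,0],[0,0,-0.14,0,0,0],[0,0,-0.14,0,0,0],[0,0,-0.14,0,0,0],[0,0,-0.14,0,0,0]]]'
python3 - <<'E'
from h import *
for n in('wrist','side','scene'): cv2.imwrite(f'pics/{n}8.png',get_image(n))
crop('pics/side8.png',80,150,260,234,3,'pics/side8c.png'.replace('c','d'))
a=cv2.imread('pics/wrist8.png');b=cv2.imread('pics/scene8.png')[130:340,180:420]
cv2.imwrite('pics/m8.png',np.hstack([cv2.resize(a,(400,300)),cv2.resize(b,(343,300))]))
import glob;print(glob.glob('pics/*8*'))
E
```

```text
clock: 11.27
ee_pos: [0.5519, 0.0259, 0.123]
orientation: [0.785, -0.619, -0.0, 0.0]
contact_force: [0.6, -0.1, -0.5]
width: 1.002
clock: 12.02
ee_pos: [0.5509, 0.0261, 0.261]
orientation: [0.785, -0.619, -0.002, 0.001]
contact_force: [-0.8, 0.3, -0.1]
width: 1.002
['pics/wrist8.png', 'pics/m8.png', 'pics/side8.png', 'pics/scene8.png']
```

View pics/side8.png

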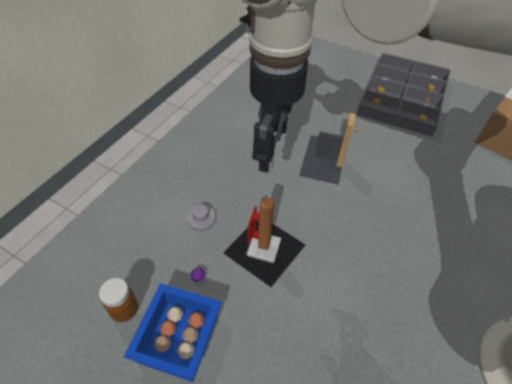

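View pics/m8.png

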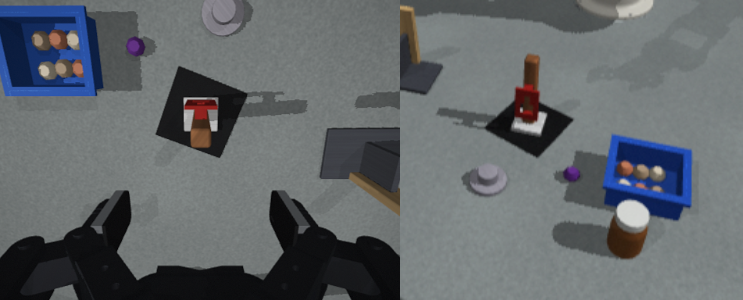

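Run:
```python
from h import *
crop('pics/scene8.png',315,225,75,60,9,'pics/e.png')
crop('pics/wrist8.png',0,0,130,130,5,'pics/f.png')
a=cv2.imread('pics/e.png');b=cv2.imread('pics/f.png')
cv2.imwrite('pics/g.png',a)
cv2.imwrite('pics/g2.png',b)
```

```text
(no output)
```

View pics/g.png

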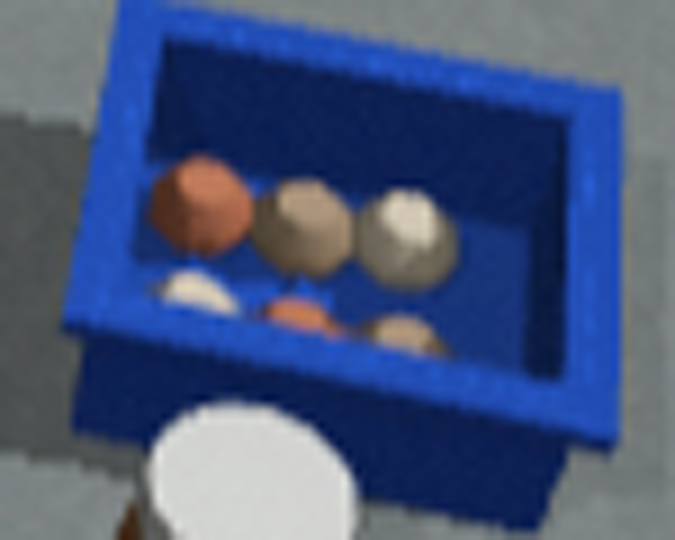

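View pics/g2.png

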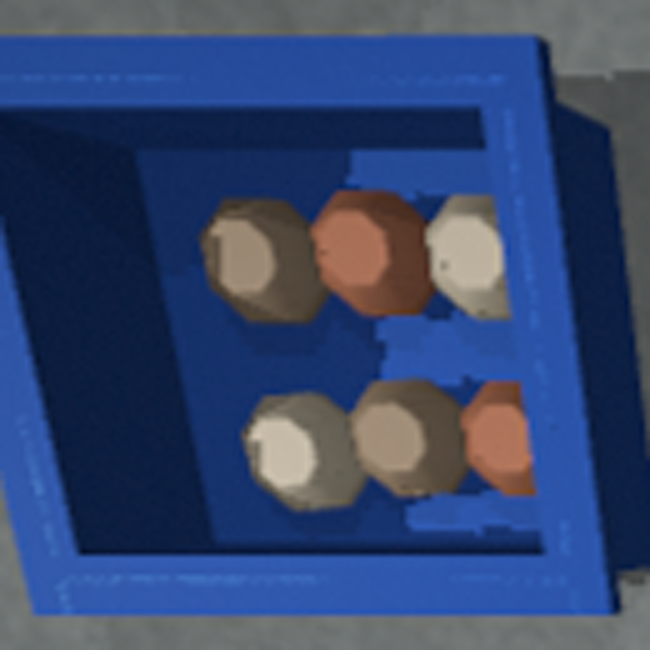

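The scene crop shows the middle stones on or slightly below the line between their neighbours: (303,228) against a line midpoint of about (303,222). Nothing stands proud, so I hand in.

```bash
python3 -c "
from station import *
print(observe()['clock']);print(finish_job())"
```

```text
12.1667
the job is handed in; nothing more can be done
None
```

The job is done and handed in at 12.2 s of the 48 s allowed; the system reports no verdict.

**What I did:** I gripped the handle, lifted the tamper 29 mm and drew it off the screw. I then pressed the foot straight down, centred on both propped stones, with a measured wrist force of up to about 23 N upward. Finally I stood the tamper on the middle of the mat, let go and backed off upward.

**What the last checks showed:**
- **Stones:** all six are in the tub. Spacing in each row is about 28 mm, a full waist width, and no middle stone sits above its neighbours in the scene view. The foot stopped firm about 28.7 mm above the bench; flat is 28 mm.
- **Tamper:** it looks upright in all three views. At release the TCP was within about 3 mm of my mat-centre estimates.
- **Jar and flange:** they look unmoved in the pictures. I did not re-measure their positions.
- **Gripper:** it is clear, with near-zero contact force.

**Disagreements:** the side and scene cameras differed by about 4 to 5 mm on the tub's position, so I used the wrist view, which matched the known tub and foot sizes.

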